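# Fold back the glass shelf's guard gate and latch it

## Robot

A 7-joint arm with a two-finger parallel gripper is mounted at the origin on the work surface. World frame = base frame: x ahead of the robot, y to its left, z up, the work surface at z = 0. Lengths are in m, angles in rad, forces in N, time in s.
With the tool pointing down it reaches from about 0.35 to 0.9 m from the base axis. Payload 8.1 kg.
Tool frame: the origin (TCP) lies on the centre line of the jaws, within the pads' length; the fingertips stand 17 mm ahead of it and the grasp point (between the pads) lies 2 mm behind it; z points along the fingers, y is the direction in which the jaws open and shut (so a half turn about z gives the same grasp; the last joint's range is limited). The gripper opens to 92 mm and grips with 3 to 60 N. Pads are 19 mm wide; open, the fingers measure 130 mm over their backs; the gripper's body (75 mm by 190 mm) begins 47 mm behind the grasp point.
Start: joints at [1.232, 0.434, 0.025, 1.573, -0.012, 1.134, -0.075], TCP at [0.146, -0.608, 0.244] pointing down, gripper open.
Joint ranges: [-2.62, 2.62], [-0.44, 2.09], [-1.27, 1.32], [0.08, 2.57], [-1.32, 4.46], [0.12, 2], [-2.74, 2.74]. Speed limits (rad/s): [2.22, 2.22, 3.01, 3.01, 3.14, 3.14, 3.14].

## Interface

Orientations are given as a rotation vector (axis times angle).
In Python, from cell import arm, imaging, job gives the robot as it stands.
- The arm moves only by the tool jog_arm, never from a script. Its argument "moves" is a list of rows, each an object with "fingers": the closure, from -1 (fully open) to 1 (shut); "xyz": the shift along the tool's x, y, z in cm, a list of three; "angular": the turn, a rotation vector about the tool's x, y, z in rad, a list of three. In form: [{"fingers": fingers, "xyz": [dx, dy, dz], "angular": [ax, ay, az]}, ...]. A call has 1 to 12 rows; each row is the pose to reach, as a shift and turn from the pose commanded when the call began, along the tool's axes at that moment; what a row does not reach only later rows make up. A row lasts 1/8 s, in which the tool goes at most 62.5 mm and 10.7 degrees, less where a joint would pass 70% of its speed; a pose out of reach is approached as far as the arm can. A call with a gripper value outside its range is refused whole. The fingers move at their own pace and stop on an object; "grip_force" is the grip in N (left out, the last holds). Time passes only in rows, so rows that repeat a pose let the fingers close. It gives the time, the measured TCP pose, the force and the opening at its end, in the units of the state.
- arm.observe(): the state, without advancing time (a new reading comes with each control period).
- imaging.get_image(name): name is "scene" or "top" or "wrist"; returns the picture (384x512x3 uint8, red, green, blue); there is no depth.
- imaging.camera_params(name): a dict with "fx", "fy", "cx", "cy" (pixels), "rvec" (rotation vector, rad) and "tvec" (3), from world to camera coordinates, as OpenCV has them; the wrist camera has in their place "hand_eye" (4x4, takes a point from camera to tool coordinates, whose origin is the TCP and whose axes are the flange's). Camera axes: x right, y down, z forward; pixel columns grow to the right and rows downward; lengths in m; the calibration is good to about 2 mm. The wrist camera is an equidistant fisheye: a pixel r from the principal point sees the ray r / f radians off the axis. A picture is of the moment at which its call begins: read the wrist's pose just before it. camera_params takes no time and is no camera call.
- job.sign_off(): hands the job in, once; it reports no verdict.
The state is a dict: "clock": time; "joints": joint angles; "dq": joint speeds; "joint_efforts": joint torques, N m; "position": TCP position; "ee_rot": TCP orientation; "force": force on the tool from outside, world axes, zero at the start; "ft_torque": the same for the moment, N m; "width": opening from 0.0 (shut) to 1.0 (fully open).
Only numpy, scipy, OpenCV 4.12 (cv2) and the standard library are available. Lean on these libraries where they do the work, as an engineer would, in place of code of your own. Each camera call takes 0.05 s, during which the arm holds its last target. There are 200 camera calls.

## Task

Open up the display shelf: first fold the outer leaf of the wooden guard gate all the way back flat against the inner leaf, while the inner leaf still stands across the front; then swing the two folded leaves together all the way home along the shelf's side rail, and last flip the steel keeper fully down over them. Do not push or knock any of the glass standing about, and let go when you are done.

Things in the scene. Friction and masses are not known exactly. Their poses are not given: they have to be found in the camera images.
- deck: White slotted resin shelf deck, fixed, top at z 20 mm (heights are above the table). Origin: on the gate's vertical pivot axis at table height; its steel post is 18 mm across, top z 112. Deck spans its own x -30..280, y -400..130 mm. Closed, the gate runs from the pivot along deck -y; home (stowed) along deck +x, beside a low wooden side rail (y 11..23, top z 50 mm).
- inner_leaf (a joint): Inner leaf, slatted wood, 12 mm thick, top z 100 mm, reaching 130 mm from the pivot. Angle (rad) about the pivot axis at the deck's origin: 0 = across the front (along deck -y), grows counter-clockwise seen from above to its stop at 1.571 = home (along deck +x). Starts at 0 to 0.15. Stays where left, friction about 0.15 Nm.
- outer_leaf (a joint): Outer leaf, slatted wood, 12 mm thick, 122 mm long, top z 100 mm, hinged at joint_pin. Angle (rad): 0 = in line with the inner leaf, grows clockwise from above, through the robot's side, to its stop at 3.142 = flat on the inner leaf. Starts 0 to 0.6. Stays where left, friction 0.035 Nm. Pushing on past its stop swings both leaves home.
- grip (a point): Centre of the upright round steel grip on top of the outer leaf: 16 mm across, z 106 to 152 mm, this point at z 130. Its sleeve spins freely, so a gripper holding it need not turn (ignore its yaw). It stands 75 mm from joint_pin along the outer leaf, 7 mm to the side (deck +x with both joints at 0); with the leaves folded and home it is at deck x 55, y -14 mm.
- joint_pin (a point): Axis of the pin joining the two leaves, at their top (z 100 mm); in the inner leaf's frame (the deck's frame turned about the pivot by joint inner_leaf) at x -7, y -130 mm.
- keeper (a joint): Steel flip-over keeper, a flat bar 8 mm thick on a bracket beside the side rail, turning about an axis parallel to deck x. Angle (rad): 0 = upright, negative = leaning outward (deck +y), 1.571 = fully down at its stop, level over the folded leaves with its lip on their inner side. Starts -0.6 to -0.3. Stays where left, friction 0.035 Nm.
- keeper_pivot (a point): Pivot of the keeper, at deck x 100, y 45 mm, z 108 mm.
- keeper_tip (a point): Far end of the keeper on its mid-line, 82 mm from its pivot. The last 36 mm of the bar are a paddle 40 mm wide along deck x, with a 25 mm lip on the inward side; its outward face (the top face when down, then at z 112 mm) is plain and can be pushed.
- candlestick_a: loose clear glass candlestick standing on the deck behind the gate (a little behind the gate's free end), 150 mm tall, round foot 72 mm across; origin at the centre of its foot; must not be pushed
- candlestick_b: loose clear glass candlestick standing on the deck behind the gate (nearest the stowed gate), 135 mm tall, round foot 72 mm across; origin at the centre of its foot; must not be pushed
- candlestick_c: loose clear glass candlestick standing on the table left of the deck, 165 mm tall, round foot 72 mm across; origin at the centre of its foot; must not be pushed
- glass_bowl: loose clear glass bowl 100 mm across, 50 mm high, on the deck near its right end; origin at the centre of its underside; must not be pushed

How it is judged:
By the outcome, as a careful person would: the job done as asked, in the order asked, and still so for the second after the job is handed in, with the robot touching nothing.
It also fails if it takes over 51 s, if anything falls off the work surface, if the arm or the gripper's body presses on something with over 40 N, if the wrist force passes 120 N, or if a joint passes its speed limit or range.

## Working session

There is one attempt and no reset: what is moved stays moved. The work goes in short steps, Python scripts to look and compute and a tool call to move; the robot and the scene stay as the last step left them, time stands still between calls to the robot, and variables do not carry over. Pictures are saved under pics/ and viewed, about 8 in all and at most 12, crops included, and the job is handed in when it is done.

Besides the shell and the picture viewer there is one more tool, called after "Call:" by a JSON object that holds its "name" and its "arguments". jog_arm: Moves the arm, as the interface text tells. Its arguments: {"type":"object","properties":{"moves":{"type":"array"},"grip_force":{"type":"number"}},"required":["moves"]}

```bash
mkdir -p pics; ls; python3 - <<'E'
from cell import arm, imaging
import cv2,numpy as np
s=arm.observe();print(s['clock'],s['position'],s['ee_rot'],s['width'])
a=imaging.get_image('top');b=imaging.get_image('scene')
cv2.imwrite('pics/top0.png',a[:,:,::-1]);cv2.imwrite('pics/scene0.png',b[:,:,::-1])
cv2.imwrite('pics/top_v.png',cv2.resize(a,(800,600),interpolation=cv2.INTER_CUBIC)[:,:,::-1])
cv2.imwrite('pics/scene_v.png',cv2.resize(b,(800,600),interpolation=cv2.INTER_CUBIC)[:,:,::-1])
for n in('top','scene'):print(imaging.camera_params(n))
E
```

```text
pics
0.0 [ 0.14584408 -0.6072516   0.24293188] [-3.11825899e+00 -3.69295608e-01  5.87212210e-04] 0.9999589794900978
{'fx': 448.8177459461979, 'fy': 448.8177459461979, 'cx': 252.6037117028782, 'cy': 198.674489089808, 'rvec': array([ 2.14863185, -2.17343564,  0.09166464]), 'tvec': array([0.10705207, 0.66334734, 1.14954833])}
{'fx': 464.4641912218793, 'fy': 464.4641912218793, 'cx': 254.02697503750494, 'cy': 186.7423398288228, 'rvec': array([ 1.57485699,  2.09643541, -0.75630115]), 'tvec': array([ 0.11351285, -0.38853893,  1.93447443])}
```

View pics/top_v.png

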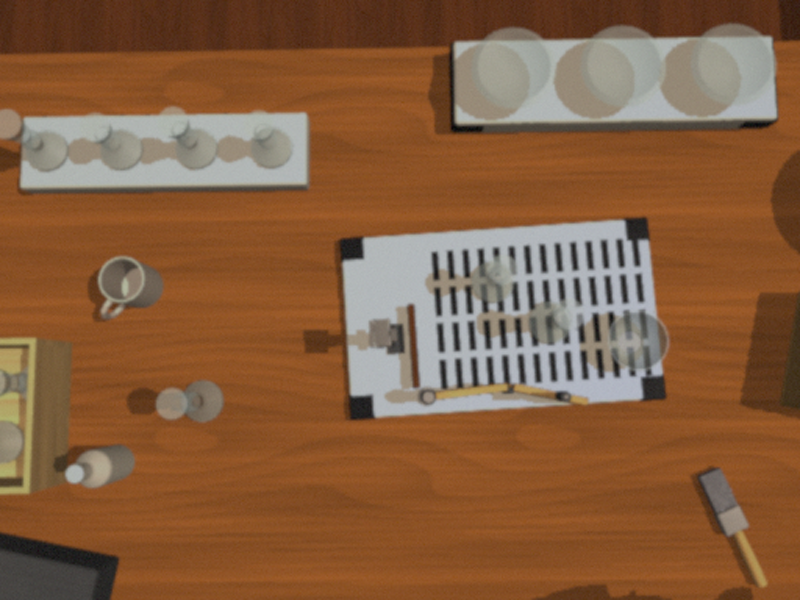

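View pics/scene_v.png

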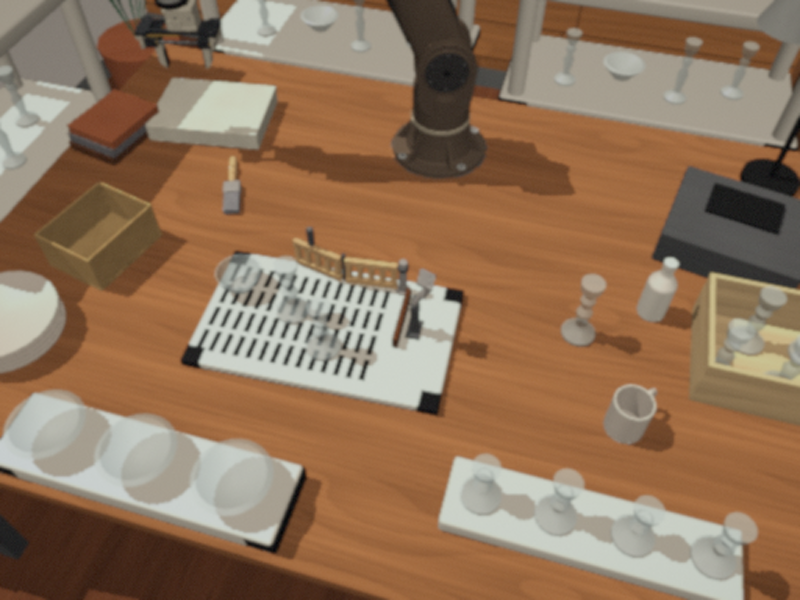

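The top view (800x600) shows the post at (428,397), pin (511,389), grip (563,397) and keeper paddle (380,333). The candlestick feet on the deck are near (491,282) and (548,322), the bowl is at (638,340), and candlestick c is on the left. The scene view agrees with this.

```bash
cat > h.py <<'E'
import numpy as np,cv2
from cell import arm,imaging
from scipy.spatial.transform import Rotation as R
def ray(cam,uv,z,s=1.5625):
    p=imaging.camera_params(cam);Rm=R.from_rotvec(p['rvec']).as_matrix();c=-Rm.T@p['tvec']
    u,v=(np.array(uv)+.5)/s-.5
    d=Rm.T@np.array([(u-p['cx'])/p['fx'],(v-p['cy'])/p['fy'],1]);return c+d*(z-c[2])/d[2]
def proj(cam,P,s=1.5625):
    p=imaging.camera_params(cam);q=R.from_rotvec(p['rvec']).as_matrix()@np.array(P)+p['tvec']
    return (np.array([p['fx']*q[0]/q[2]+p['cx'],p['fy']*q[1]/q[2]+p['cy']])+.5)*s-.5
E
python3 - <<'E'
from h import *
np.set_printoptions(precision=4,suppress=True)
C=[ray('top',q,.02)[:2] for q in[(342,240),(647,219),(664,399),(350,418)]]
D=[(.28,.13),(.28,-.40),(-.03,-.40),(-.03,.13)]
A=np.array(C);B=np.array(D);ac=A-A.mean(0);bc=B-B.mean(0)
th=np.arctan2((bc[:,0]*ac[:,1]-bc[:,1]*ac[:,0]).sum(),(bc*ac).sum());Rm=np.array([[np.cos(th),-np.sin(th)],[np.sin(th),np.cos(th)]])
o=A.mean(0)-Rm@B.mean(0);print('yaw',th,'origin',o,'resid',A-(B@Rm.T+o))
post=ray('top',(428,397),.112)[:2];print('post',post, 'scene',ray('scene',(404,266),.112))
o=(post+o)/2 if np.linalg.norm(post-o)<.01 else post
np.savez('deck.npz',o=o,th=th)
for n,q,z in[('pin',(511,389),.1),('grip',(563,397),.152),('end',(587,401),.1),('ptip',(380,333),.18),('f1',(491,282),.02),('f2',(548,322),.02),('bowl',(638,342),.06),('c',(203,402),.0)]:
    w=ray('top',q,z)[:2];print(n,w,'deck',(w-o)@Rm)
print('grip scene',ray('scene',(309,233),.152))
E
python3 - <<'E'
import cv2
a=cv2.imread('pics/top0.png');b=cv2.imread('pics/scene0.png')
import numpy as np
x=cv2.resize(a[140:275,215:435],(800,491),interpolation=cv2.INTER_CUBIC);cv2.imwrite('pics/topc.png',x)
E
```

```text
yaw 0.050400370758210404 origin [0.5199 0.0489] resid [[-0.0029 -0.0028]
 [-0.0004  0.0005]
 [ 0.0015  0.0022]
 [ 0.0018  0.0002]]
post [0.5209 0.0482] scene [0.5349 0.0511 0.112 ]
pin [ 0.5318 -0.0828] deck [ 0.0048 -0.1318]
grip [ 0.5197 -0.1524] deck [-0.0108 -0.2007]
end [ 0.5119 -0.2011] deck [-0.0211 -0.2488]
ptip [0.6169 0.1195] deck [0.0999 0.066 ]
f1 [ 0.7134 -0.0653] deck [ 0.187  -0.1234]
f2 [ 0.6435 -0.1604] deck [ 0.1124 -0.2148]
bowl [ 0.6056 -0.2978] deck [ 0.0676 -0.3502]
c [0.514  0.4326] deck [0.0129 0.3839]
grip scene [ 0.5359 -0.1551  0.152 ]
```

View pics/topc.png

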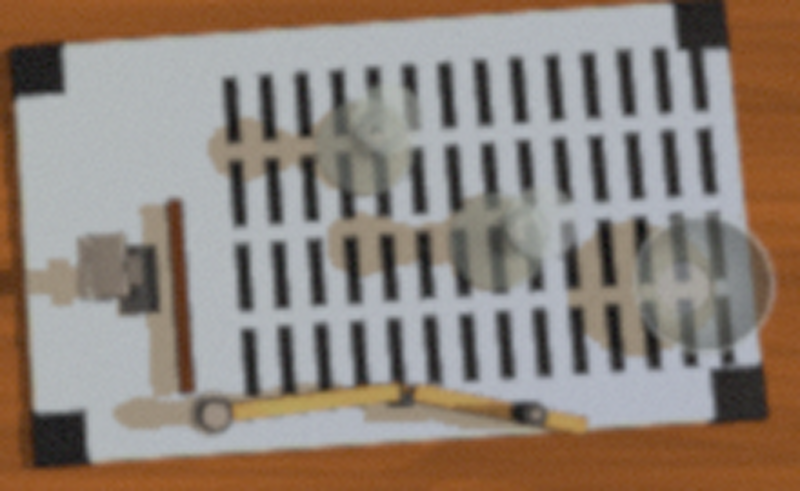

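```bash
cat >> h.py <<'E'
def deck():
    d=np.load('deck.npz');t=float(d['th']);return d['o'],t,np.array([[np.cos(t),-np.sin(t)],[np.sin(t),np.cos(t)]])
def pose():
    s=arm.observe();return s,np.array(s['position']),R.from_rotvec(s['ee_rot'])
def d2w(p):o,t,M=deck();return np.r_[o+M@np.array(p[:2]),p[2]]
def w2d(p):o,t,M=deck();return np.r_[(np.array(p[:2])-o)@M,p[2]]
def shift(w):  # tool-axis cm to world point
    s,p,r=pose();return r.inv().apply(np.array(w)-p)*100
def wray(pos,rot,uv,z):
    p=imaging.camera_params('wrist');H=np.array(p['hand_eye'])
    x,y=(uv[0]-p['cx'])/p['fx'],(uv[1]-p['cy'])/p['fy'];t=np.hypot(x,y)
    d=np.array([x/t*np.sin(t),y/t*np.sin(t),np.cos(t)]) if t>1e-9 else np.array([0,0,1.])
    c=pos+rot.apply(H[:3,3]);d=rot.apply(H[:3,:3]@d);return c+d*(z-c[2])/d[2]
E
python3 - <<'E'
from h import *
s,p,r=pose();print(shift([.521,-.152,.235]),shift([.4,-.35,.235]));print(r.as_matrix().round(3))
E
```

```text
[ 47.11179379 -35.50801548   0.84450392] [ 30.72232717 -19.08136264   0.82304317]
[[ 0.972  0.234 -0.   ]
 [ 0.234 -0.972  0.001]
 [-0.    -0.001 -1.   ]]
```

Call:
{"name": "jog_arm", "arguments": {"moves": [{"fingers": 0, "xyz": [4.7, -3.5, 0.5], "angular": [0, 0, 0.05]}, {"fingers": 0, "xyz": [9.4, -7.1, 0.8], "angular": [0, 0, 0.1]}, {"fingers": 0, "xyz": [14.1, -10.7, 0.8], "angular": [0, 0, 0.185]}, {"fingers": 0, "xyz": [18.8, -14.2, 0.8], "angular": [0, 0, 0.185]}, {"fingers": 0, "xyz": [23.5, -17.8, 0.8], "angular": [0, 0, 0.185]}, {"fingers": 0, "xyz": [28.3, -21.3, 0.8], "angular": [0, 0, 0.185]}, {"fingers": 0, "xyz": [33, -24.9, 0.8], "angular": [0, 0, 0.185]}, {"fingers": 0, "xyz": [37.7, -28.4, 0.8], "angular": [0, 0, 0.185]}, {"fingers": 0, "xyz": [42.4, -32, 0.8], "angular": [0, 0, 0.185]}, {"fingers": 0, "xyz": [45.5, -34.3, 0.8], "angular": [0, 0, 0.185]}, {"fingers": 0, "xyz": [47.1, -35.5, 0.8], "angular": [0, 0, 0.185]}, {"fingers": 0, "xyz": [47.1, -35.5, 0.8], "angular": [0, 0, 0.185]}]}}

```text
clock: 1.6
position: [0.5212, -0.1521, 0.2354]
ee_rot: [-3.14, -0.082, 0.001]
force: [-0.2, -0.3, -0.5]
width: 0.503
```

```bash
python3 - <<'E'
from h import *
s,p,r=pose();print(s['clock'],p,r.as_matrix().round(3)[0],s['width'],s['force'])
w=imaging.get_image('wrist');cv2.imwrite('pics/w1.png',w[:,:,::-1]);np.savez('w1.npz',p=p,r=s['ee_rot'])
cv2.imwrite('pics/w1v.png',cv2.resize(w,(800,600),interpolation=cv2.INTER_CUBIC)[:,:,::-1])
E
```

```text
1.6 [ 0.52116279 -0.15208658  0.23537385] [ 0.999  0.052 -0.001] 0.502897586930816 [-0.22487693 -0.28085745 -0.50868497]
```

View pics/w1v.png

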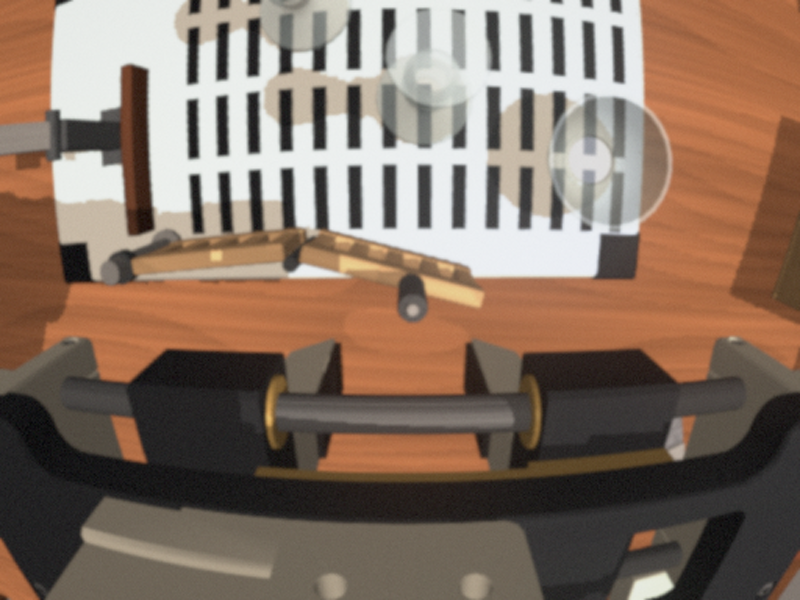

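Wrist view: the grip top is at (412,311), the post top near (114,271), the pin near (292,258), and candlestick a's foot near (424,108).

```bash
python3 - <<'E'
from h import *
np.set_printoptions(precision=4,suppress=True)
z=np.load('w1.npz');r=R.from_rotvec(z['r'])
for n,q,h in[('grip',(412,311),.152),('post',(114,271),.112),('pin',(292,258),.1),('a foot',(424,108),.02),('corner',(636,277),.02),('corner L',(64,281),.02)]:
    w=wray(z['p'],r,(np.array(q)+.5)/1.5625-.5,h);print(n,w,w2d(w))
    if n=='grip':print(shift(np.r_[w[:2],.137]))
E
```

```text
grip [ 0.5206 -0.157   0.152 ] [-0.0102 -0.2053  0.152 ]
[0.0211 0.3423 9.8383]
post [0.5233 0.0431 0.112 ] [ 0.0025 -0.0056  0.112 ]
pin [ 0.5337 -0.0828  0.1   ] [ 0.0066 -0.1318  0.1   ]
a foot [ 0.637  -0.1622  0.02  ] [ 0.1058 -0.2163  0.02  ]
corner [ 0.5159 -0.3547  0.02  ] [-0.0248 -0.4025  0.02  ]
corner L [0.4857 0.1762 0.02  ] [-0.0283  0.1292  0.02  ]
```

Call:
{"name": "jog_arm", "arguments": {"moves": [{"fingers": 0, "xyz": [0, 0.3, 1.5], "angular": [0, 0, 0]}, {"fingers": 0, "xyz": [0, 0.3, 4], "angular": [0, 0, 0]}, {"fingers": 0, "xyz": [0, 0.3, 7], "angular": [0, 0, 0]}, {"fingers": 0, "xyz": [0, 0.3, 9], "angular": [0, 0, 0]}, {"fingers": 0, "xyz": [0, 0.3, 9.8], "angular": [0, 0, 0]}, {"fingers": 0.4, "xyz": [0, 0.3, 9.8], "angular": [0, 0, 0]}, {"fingers": 0.8, "xyz": [0, 0.3, 9.8], "angular": [0, 0, 0]}, {"fingers": 0.8, "xyz": [0, 0.3, 9.8], "angular": [0, 0, 0]}, {"fingers": 0.8, "xyz": [0, 0.3, 9.8], "angular": [0, 0, 0]}, {"fingers": 0.8, "xyz": [0, 0.3, 9.8], "angular": [0, 0, 0]}], "grip_force": 20}}

```text
clock: 2.9
position: [0.5216, -0.1566, 0.1383]
ee_rot: [3.139, 0.078, 0.002]
force: [-0.7, -4.1, 3.9]
width: 0.169
```

```bash
python3 - <<'E'
from h import *
np.set_printoptions(precision=4,suppress=True)
s,p,r=pose();print(s['clock'],p,w2d(p),s['width']*92,s['force'],s['ft_torque'],r.as_matrix().round(3)[0])
w=imaging.get_image('wrist');cv2.imwrite('pics/w2.png',w[:,:,::-1])
cv2.imwrite('pics/w2v.png',w[:,:,::-1])
# linkage: circle intersection for pin
g=w2d(p)[:2];L1=np.hypot(7,130)/1e3;L2=np.hypot(7,75)/1e3
d=np.linalg.norm(g);a=(L1**2-L2**2+d*d)/(2*d);h=np.sqrt(max(0,L1**2-a*a));u=g/d;n=np.array([-u[1],u[0]])
for sg in(1,-1):print('pin',a*u+sg*h*n,d,L1+L2)
E
```

```text
2.9 [ 0.5216 -0.1566  0.1383] [-0.0092 -0.2049  0.1383] 15.572962963844963 [-0.6735 -4.0583  3.8806] [-1.0182  0.1048 -0.0178] [0.999 0.05  0.001]
pin [ 0.0005 -0.1302] 0.20509532537090022 0.2055142834704722
pin [-0.0122 -0.1296] 0.20509532537090022 0.2055142834704722
```

View pics/w2v.png

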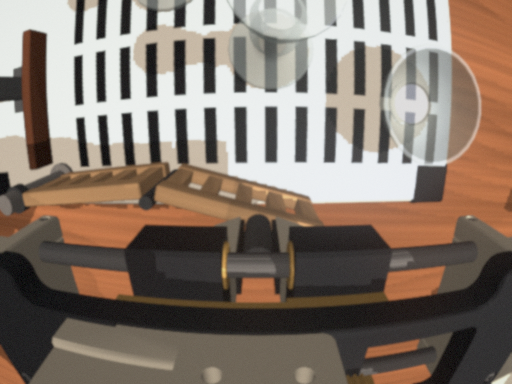

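The grip is held (15.6 mm wide). Next comes the first half of the folding arc about the pin.

Call:
{"name": "jog_arm", "arguments": {"moves": [{"fingers": 0.8, "xyz": [-0.92, -0.24, 0], "angular": [0, 0, 0]}, {"fingers": 0.8, "xyz": [-1.8, -0.59, 0], "angular": [0, 0, 0]}, {"fingers": 0.8, "xyz": [-2.62, -1.06, 0], "angular": [0, 0, 0]}, {"fingers": 0.8, "xyz": [-3.38, -1.62, 0], "angular": [0, 0, 0]}, {"fingers": 0.8, "xyz": [-4.07, -2.27, 0], "angular": [0, 0, 0]}, {"fingers": 0.8, "xyz": [-4.67, -3.0, 0], "angular": [0, 0, 0]}, {"fingers": 0.8, "xyz": [-5.18, -3.8, 0], "angular": [0, 0, 0]}, {"fingers": 0.8, "xyz": [-5.58, -4.66, 0], "angular": [0, 0, 0]}, {"fingers": 0.8, "xyz": [-5.86, -5.56, 0], "angular": [0, 0, 0]}, {"fingers": 0.8, "xyz": [-6.03, -6.48, 0], "angular": [0, 0, 0]}, {"fingers": 0.8, "xyz": [-6.09, -7.4, 0], "angular": [0, 0, 0]}, {"fingers": 0.8, "xyz": [-6.09, -7.4, 0], "angular": [0, 0, 0]}]}}

```text
clock: 4.45
position: [0.4572, -0.0834, 0.1382]
ee_rot: [-3.14, -0.083, -0.002]
force: [-0.4, -0.1, 6.1]
width: 0.167
```

```bash
python3 - <<'E'
from h import *
np.set_printoptions(precision=4,suppress=True)
s,p,r=pose();print(s['clock'],p,w2d(p),s['width']*92,s['force'],s['ft_torque'],r.as_matrix().round(3)[0])
w=imaging.get_image('wrist');cv2.imwrite('pics/w3v.png',w[:,:,::-1]);np.savez('w3.npz',p=p,r=s['ee_rot'])
E
```

```text
4.45 [ 0.4572 -0.0834  0.1382] [-0.0699 -0.1285  0.1382] 15.405576861749779 [-0.4221 -0.0714  6.0757] [ 0.0908 -0.0374 -0.0747] [0.999 0.053 0.001]
```

View pics/w3v.png

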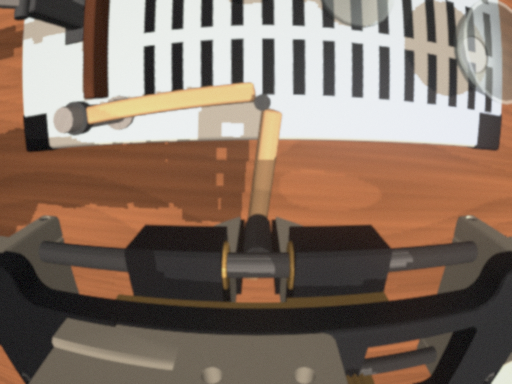

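The outer leaf now points at the robot and the inner leaf is still across the front. The pin is at (262,102) and the post top at (70,118).

```bash
python3 - <<'E'
from h import *
np.set_printoptions(precision=4,suppress=True)
z=np.load('w3.npz');r=R.from_rotvec(z['r'])
for n,q,h in[('post',(70,118),.112),('pin',(262,102),.1)]:print(n,w2d(wray(z['p'],r,q,h)))
E
```

```text
post [ 0.002  -0.0076  0.112 ]
pin [ 0.0053 -0.1312  0.1   ]
```

Call:
{"name": "jog_arm", "arguments": {"moves": [{"fingers": 0.8, "xyz": [0.06, -0.98, 0], "angular": [0, 0, 0]}, {"fingers": 0.8, "xyz": [0.26, -1.95, 0], "angular": [0, 0, 0]}, {"fingers": 0.8, "xyz": [0.57, -2.89, 0], "angular": [0, 0, 0]}, {"fingers": 0.8, "xyz": [1.01, -3.77, 0], "angular": [0, 0, 0]}, {"fingers": 0.8, "xyz": [1.56, -4.59, 0], "angular": [0, 0, 0]}, {"fingers": 0.8, "xyz": [2.21, -5.33, 0], "angular": [0, 0, 0]}, {"fingers": 0.8, "xyz": [2.95, -5.98, 0], "angular": [0, 0, 0]}, {"fingers": 0.8, "xyz": [3.77, -6.53, 0], "angular": [0, 0, 0]}, {"fingers": 0.8, "xyz": [4.65, -6.97, 0], "angular": [0, 0, 0]}, {"fingers": 0.8, "xyz": [5.3, -7.2, 0], "angular": [0, 0, 0]}, {"fingers": 0.8, "xyz": [5.7, -7.3, 0], "angular": [0, 0, 0]}, {"fingers": 0.8, "xyz": [5.9, -7.35, 0], "angular": [0, 0, 0]}]}}

```text
clock: 6.0
position: [0.5127, -0.0086, 0.1383]
ee_rot: [3.14, 0.079, 0.002]
force: [0.4, -4.5, 7.3]
width: 0.169
```

```bash
python3 - <<'E'
from h import *
np.set_printoptions(precision=4,suppress=True)
s,p,r=pose();print(s['clock'],p,w2d(p),s['width']*92,s['force'],s['ft_torque'],r.as_matrix().round(3)[0])
w=imaging.get_image('wrist');cv2.imwrite('pics/w4v.png',w[:,:,::-1]);np.savez('w4.npz',p=p,r=s['ee_rot'])
E
```

```text
6.0 [ 0.5127 -0.0086  0.1383] [-0.0107 -0.0567  0.1383] 15.535822247450518 [ 0.4066 -4.4617  7.2801] [-0.6836 -0.0581 -0.0103] [0.999 0.051 0.001]
```

View pics/w4v.png

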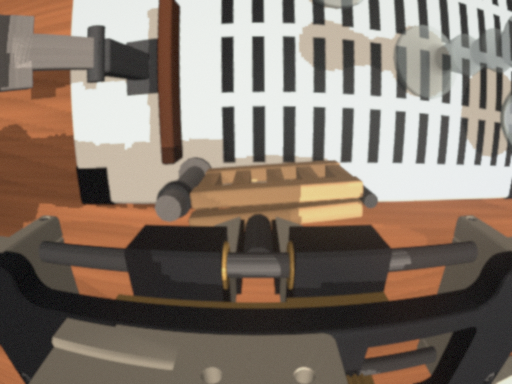

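The outer leaf lies folded over the inner one, which is still across the front at about 0.04 rad. Now I swing both around the post.

Call:
{"name": "jog_arm", "arguments": {"moves": [{"fingers": 0.8, "xyz": [0.35, 0.1, 0], "angular": [0, 0, 0]}, {"fingers": 0.8, "xyz": [0.7, 0.11, 0], "angular": [0, 0, 0]}, {"fingers": 0.8, "xyz": [1.05, 0.13, 0], "angular": [0, 0, 0]}, {"fingers": 0.8, "xyz": [1.4, 0.13, 0], "angular": [0, 0, 0]}, {"fingers": 0.8, "xyz": [1.75, 0.1, 0], "angular": [0, 0, 0]}, {"fingers": 0.8, "xyz": [2.07, 0.06, 0], "angular": [0, 0, 0]}]}}

```text
clock: 6.8
position: [0.5325, -0.0078, 0.1382]
ee_rot: [-3.141, -0.08, 0.0]
force: [-3.5, -1.2, 9.5]
width: 0.169
```

```bash
python3 - <<'E'
from h import *
np.set_printoptions(precision=4,suppress=True)
s,p,r=pose();print(s['clock'],p,w2d(p),s['width']*92,s['force'],s['ft_torque'])
w=imaging.get_image('wrist');cv2.imwrite('pics/w5v.png',w[:,:,::-1])
E
```

```text
6.8 [ 0.5325 -0.0078  0.1382] [ 0.0092 -0.0569  0.1382] 15.51642554272379 [-3.5263 -1.1751  9.5491] [-0.2872  0.537   0.009 ]
```

View pics/w5v.png

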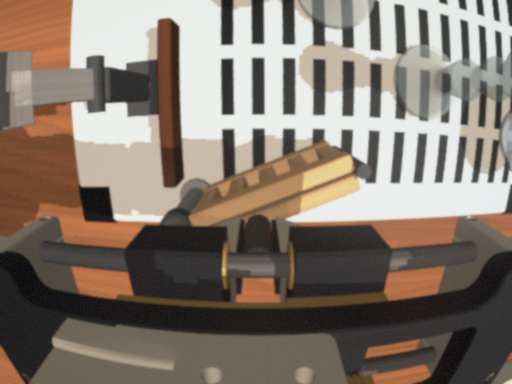

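Call:
{"name": "jog_arm", "arguments": {"moves": [{"fingers": 0.8, "xyz": [0.68, -0.12, 0], "angular": [0, 0, -0.13]}, {"fingers": 0.8, "xyz": [1.32, -0.34, 0], "angular": [0, 0, -0.27]}, {"fingers": 0.8, "xyz": [1.93, -0.64, 0], "angular": [0, 0, -0.41]}, {"fingers": 0.8, "xyz": [2.49, -1.02, 0], "angular": [0, 0, -0.55]}, {"fingers": 0.8, "xyz": [3.0, -1.46, 0], "angular": [0, 0, -0.69]}, {"fingers": 0.8, "xyz": [3.46, -1.96, 0], "angular": [0, 0, -0.83]}, {"fingers": 0.8, "xyz": [3.86, -2.51, 0], "angular": [0, 0, -0.97]}, {"fingers": 0.8, "xyz": [4.18, -3.1, 0], "angular": [0, 0, -1.11]}, {"fingers": 0.8, "xyz": [4.37, -3.55, 0], "angular": [0, 0, -1.25]}, {"fingers": 0.8, "xyz": [4.4, -3.7, 0], "angular": [0, 0, -1.39]}, {"fingers": 0.8, "xyz": [4.4, -3.7, 0], "angular": [0, 0, -1.5]}, {"fingers": 0.8, "xyz": [4.4, -3.7, 0], "angular": [0, 0, -1.57]}]}}

```text
clock: 8.35
position: [0.5757, 0.031, 0.1383]
ee_rot: [2.162, 2.278, 0.002]
force: [2.6, -1.9, 5.5]
width: 0.17
```

```bash
python3 - <<'E'
from h import *
np.set_printoptions(precision=4,suppress=True)
s,p,r=pose();print(s['clock'],p,w2d(p),s['width']*92,s['force'],s['ft_torque'],s['joints']);print(r.as_matrix().round(3))
w=imaging.get_image('wrist');cv2.imwrite('pics/w6v.png',w[:,:,::-1])
E
```

```text
8.35 [0.5757 0.031  0.1383] [ 0.0543 -0.0203  0.1383] 15.638325898371262 [ 2.6066 -1.919   5.496 ] [-0.4898 -0.6229 -0.0216] [ 0.2833  0.5427 -0.6131  1.7804  0.3785  0.9363 -0.4374]
[[-0.052  0.999  0.002]
 [ 0.999  0.052  0.   ]
 [-0.     0.002 -1.   ]]
```

View pics/w6v.png

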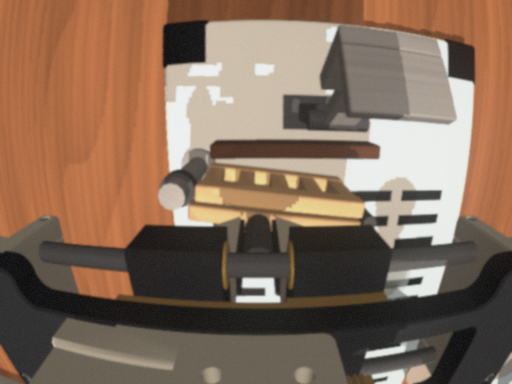

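The leaves are together and almost home. Tool x is now deck +y, so I press gently to the stop.

Call:
{"name": "jog_arm", "arguments": {"moves": [{"fingers": 0.8, "xyz": [0.2, 0.02, 0], "angular": [0, 0, 0]}, {"fingers": 0.8, "xyz": [0.4, 0.04, 0], "angular": [0, 0, 0]}, {"fingers": 0.8, "xyz": [0.6, 0.05, 0], "angular": [0, 0, 0]}, {"fingers": 0.8, "xyz": [0.7, 0.05, 0], "angular": [0, 0, 0]}, {"fingers": 0.8, "xyz": [0.7, 0.05, 0], "angular": [0, 0, 0]}]}}

```text
clock: 9.02
position: [0.577, 0.0375, 0.1384]
ee_rot: [2.164, 2.273, 0.004]
force: [7.0, -3.2, 3.0]
width: 0.171
```

```bash
python3 - <<'E'
from h import *
np.set_printoptions(precision=4,suppress=True)
s,p,r=pose();print(s['clock'],p,w2d(p),s['width']*92,s['force'])
E
```

```text
9.025 [0.577  0.0375 0.1384] [ 0.056  -0.0139  0.1384] 15.693411909418844 [ 6.9869 -3.2011  2.9546]
```

Call:
{"name": "jog_arm", "arguments": {"moves": [{"fingers": 0.8, "xyz": [0.15, 0.1, 0], "angular": [0, 0, 0]}, {"fingers": 0.8, "xyz": [0.3, 0.1, 0], "angular": [0, 0, 0]}, {"fingers": 0.8, "xyz": [0.4, 0.1, 0], "angular": [0, 0, 0]}, {"fingers": 0.8, "xyz": [0.4, 0.1, 0], "angular": [0, 0, 0]}]}}

```text
clock: 9.52
position: [0.5772, 0.0383, 0.1383]
ee_rot: [2.166, 2.269, -0.002]
force: [4.5, -12.1, 6.5]
width: 0.168
```

```bash
python3 - <<'E'
from h import *
np.set_printoptions(precision=4,suppress=True)
s,p,r=pose();print(s['clock'],p,w2d(p),s['width']*92,s['force'])
E
```

```text
9.525 [0.5772 0.0383 0.1383] [ 0.0562 -0.013   0.1383] 15.498811857930315 [  4.502  -12.0967   6.4843]
```

The stop is reached: 12 N, with almost no further motion. I relax, release and lift.

Call:
{"name": "jog_arm", "arguments": {"moves": [{"fingers": 0.8, "xyz": [-0.25, 0, 0], "angular": [0, 0, 0]}, {"fingers": 0.4, "xyz": [-0.25, 0, 0], "angular": [0, 0, 0]}, {"fingers": 0.1, "xyz": [-0.25, 0, 0], "angular": [0, 0, 0]}, {"fingers": 0.1, "xyz": [-0.25, 0, 0], "angular": [0, 0, 0]}, {"fingers": 0.1, "xyz": [-0.25, 0, 0], "angular": [0, 0, 0]}, {"fingers": 0.1, "xyz": [-0.25, 0, -1.5], "angular": [0, 0, 0]}, {"fingers": 0.1, "xyz": [-0.25, 0, -4.5], "angular": [0, 0, 0]}, {"fingers": 0.1, "xyz": [-0.25, 0, -8], "angular": [0, 0, 0]}, {"fingers": 0.1, "xyz": [-0.25, 0, -12], "angular": [0, 0, 0]}, {"fingers": 0.4, "xyz": [-0.25, 0, -14], "angular": [0, 0, 0]}, {"fingers": 0.8, "xyz": [-0.25, 0, -14], "angular": [0, 0, 0]}, {"fingers": 1, "xyz": [-0.25, 0, -14], "angular": [0, 0, 0]}]}}

```text
clock: 11.02
position: [0.5753, 0.0397, 0.2773]
ee_rot: [-2.165, -2.276, 0.001]
force: [0.4, -0.5, -0.6]
width: 0.169
```

```bash
python3 - <<'E'
from h import *
np.set_printoptions(precision=4,suppress=True)
s,p,r=pose();print(s['clock'],p,w2d(p),s['width']*92,s['force'])
print(r.as_matrix().round(3))
a=imaging.get_image('wrist');cv2.imwrite('pics/w7v.png',a[:,:,::-1]);np.savez('w7.npz',p=p,r=s['ee_rot'])
print(shift(d2w([.1,.13,.278])),shift(d2w([.1,.13,.181])))
E
```

```text
11.025 [0.5753 0.0397 0.2773] [ 0.0543 -0.0116  0.2773] 15.584752262962345 [ 0.3978 -0.5145 -0.5604]
[[-0.05   0.999 -0.001]
 [ 0.999  0.05  -0.   ]
 [-0.    -0.001 -1.   ]]
[14.1614  4.5766 -0.122 ] [14.1637  4.5907  9.578 ]
```

View pics/w7v.png

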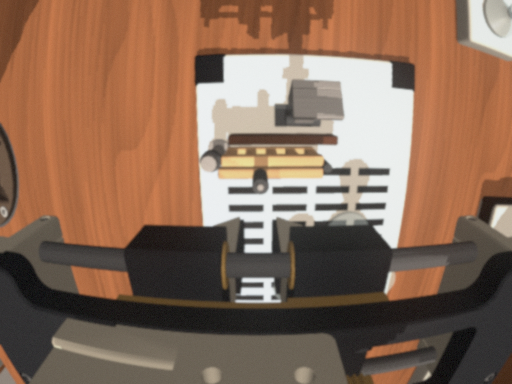

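The leaves are folded and lie home against the rail. The keeper paddle, at (316,100), leans outward. I move out beyond it with the fingers shut and go down.

Call:
{"name": "jog_arm", "arguments": {"moves": [{"fingers": 1, "xyz": [3, 1, 0], "angular": [0, 0, 0]}, {"fingers": 1, "xyz": [7, 2.3, 0], "angular": [0, 0, 0]}, {"fingers": 1, "xyz": [11, 3.6, 0], "angular": [0, 0, 0]}, {"fingers": 1, "xyz": [13.5, 4.4, 0], "angular": [0, 0, 0]}, {"fingers": 1, "xyz": [14.2, 4.6, 0], "angular": [0, 0, 0]}, {"fingers": 1, "xyz": [14.2, 4.6, 0], "angular": [0, 0, 0]}, {"fingers": 1, "xyz": [14.2, 4.6, 2], "angular": [0, 0, 0]}, {"fingers": 1, "xyz": [14.2, 4.6, 5], "angular": [0, 0, 0]}, {"fingers": 1, "xyz": [14.2, 4.6, 8], "angular": [0, 0, 0]}, {"fingers": 1, "xyz": [14.2, 4.6, 9.6], "angular": [0, 0, 0]}, {"fingers": 1, "xyz": [14.2, 4.6, 9.6], "angular": [0, 0, 0]}]}}

```text
clock: 12.45
position: [0.6142, 0.1826, 0.1809]
ee_rot: [-2.166, -2.275, 0.003]
force: [0.2, -0.3, 0.6]
width: 0.005
```

```bash
python3 - <<'E'
from h import *
np.set_printoptions(precision=4,suppress=True)
s,p,r=pose();print(s['clock'],p,w2d(p),s['width']*92,s['force'])
# tip centre (deck y, tip z) waypoints
for y,z in[(90,164),(70,164),(58,165),(38.5,164),(20.3,155),(6.3,140.5),(-.5,127),(-3,117),(-3.5,112),(-3.5,109)]:
    print(y,z,shift(d2w([.1,y/1e3,z/1e3+.017])).round(2))
E
```

```text
12.45 [0.6142 0.1826 0.1809] [0.1004 0.1292 0.1809] 0.4797483386869656 [ 0.1716 -0.3243  0.567 ]
90 164 [-3.92 -0.03 -0.01]
70 164 [-5.92 -0.03 -0.  ]
58 165 [-7.12 -0.03 -0.1 ]
38.5 164 [-9.07 -0.02 -0.  ]
20.3 155 [-10.89  -0.02   0.9 ]
6.3 140.5 [-12.29  -0.02   2.35]
-0.5 127 [-12.96  -0.01   3.7 ]
-3 117 [-13.21  -0.01   4.7 ]
-3.5 112 [-13.26  -0.01   5.2 ]
-3.5 109 [-13.26  -0.01   5.5 ]
```

Call:
{"name": "jog_arm", "arguments": {"moves": [{"fingers": 1, "xyz": [-1.5, 0, 0], "angular": [0, 0, 0]}, {"fingers": 1, "xyz": [-3, 0, 0], "angular": [0, 0, 0]}, {"fingers": 1, "xyz": [-4, 0, 0], "angular": [0, 0, 0]}, {"fingers": 1, "xyz": [-5, 0, 0], "angular": [0, 0, 0]}, {"fingers": 1, "xyz": [-6, 0, 0], "angular": [0, 0, 0]}, {"fingers": 1, "xyz": [-7.1, 0, 0], "angular": [0, 0, 0]}, {"fingers": 1, "xyz": [-8.1, 0, 0], "angular": [0, 0, 0]}, {"fingers": 1, "xyz": [-9.07, 0, 0], "angular": [0, 0, 0]}, {"fingers": 1, "xyz": [-9.07, 0, 0], "angular": [0, 0, 0]}]}}

```text
clock: 13.58
position: [0.6192, 0.092, 0.1815]
ee_rot: [2.167, 2.274, -0.001]
force: [-0.4, 0.3, -0.2]
width: 0.002
```

```bash
python3 - <<'E'
from h import *
np.set_printoptions(precision=4,suppress=True)
s,p,r=pose();print(s['clock'],p,w2d(p),s['width']*92,s['force'])
a=imaging.get_image('scene');cv2.imwrite('pics/s2.png',cv2.resize(a[120:270,110:330],(800,545),interpolation=cv2.INTER_CUBIC)[:,:,::-1])
E
```

```text
13.575 [0.6192 0.092  0.1815] [0.1008 0.0385 0.1815] 0.17827591327743958 [-0.4055  0.2802 -0.219 ]
```

View pics/s2.png

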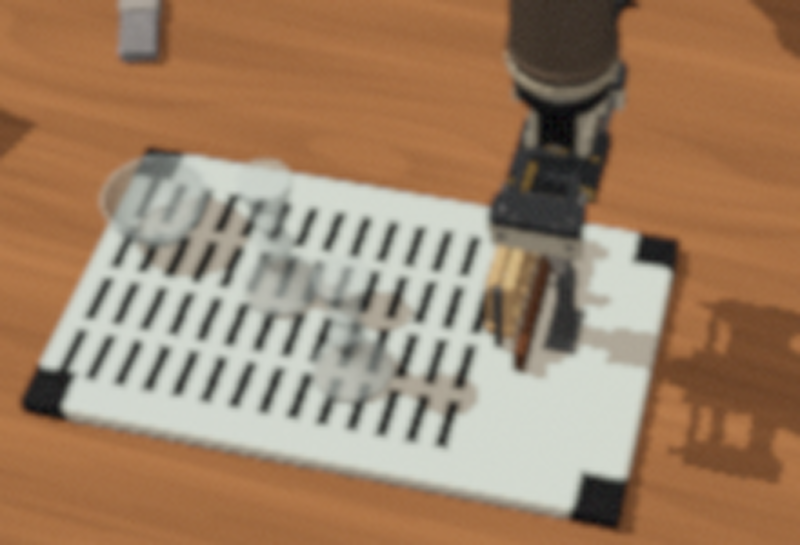

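The finger is behind the keeper, which now leans inward. The glass has not moved. Next is the downward arc.

Call:
{"name": "jog_arm", "arguments": {"moves": [{"fingers": 1, "xyz": [-0.9, 0, 0.4], "angular": [0, 0, 0]}, {"fingers": 1, "xyz": [-1.8, 0, 0.9], "angular": [0, 0, 0]}, {"fingers": 1, "xyz": [-2.6, 0, 1.6], "angular": [0, 0, 0]}, {"fingers": 1, "xyz": [-3.2, 0, 2.35], "angular": [0, 0, 0]}, {"fingers": 1, "xyz": [-3.6, 0, 3.0], "angular": [0, 0, 0]}, {"fingers": 1, "xyz": [-3.9, 0, 3.7], "angular": [0, 0, 0]}, {"fingers": 1, "xyz": [-4.1, 0, 4.2], "angular": [0, 0, 0]}, {"fingers": 1, "xyz": [-4.15, 0, 4.7], "angular": [0, 0, 0]}, {"fingers": 1, "xyz": [-4.2, 0, 5.0], "angular": [0, 0, 0]}, {"fingers": 1, "xyz": [-4.2, 0, 5.2], "angular": [0, 0, 0]}, {"fingers": 1, "xyz": [-4.2, 0, 5.4], "angular": [0, 0, 0]}, {"fingers": 1, "xyz": [-4.2, 0, 5.4], "angular": [0, 0, 0]}]}}

```text
clock: 15.12
position: [0.6213, 0.0516, 0.1292]
ee_rot: [2.165, 2.276, 0.0]
force: [-4.5, -2.8, 11.7]
width: 0.003
```

The tip is at z 112 mm with 12 N upward, so the keeper looks fully down. I press a touch more, then lift clear.

Call:
{"name": "jog_arm", "arguments": {"moves": [{"fingers": 1, "xyz": [0, 0, 0.2], "angular": [0, 0, 0]}, {"fingers": 1, "xyz": [0, 0, 0.2], "angular": [0, 0, 0]}]}}

```text
clock: 15.38
position: [0.6214, 0.0516, 0.1288]
ee_rot: [2.164, 2.275, 0.001]
force: [-9.6, -3.0, 27.0]
width: 0.008
```

Call:
{"name": "jog_arm", "arguments": {"moves": [{"fingers": 1, "xyz": [0, 0, -1], "angular": [0, 0, 0]}, {"fingers": 1, "xyz": [0, 0, -4], "angular": [0, 0, 0]}, {"fingers": 1, "xyz": [0, 0, -8], "angular": [0, 0, 0]}, {"fingers": 1, "xyz": [0, 0, -12], "angular": [0, 0, 0]}, {"fingers": 1, "xyz": [-3, 0, -16], "angular": [0, 0, 0]}, {"fingers": 1, "xyz": [-6, -2, -16], "angular": [0, 0, 0]}, {"fingers": 1, "xyz": [-9, -6, -16], "angular": [0, 0, 0]}, {"fingers": 1, "xyz": [-14, -10, -16], "angular": [0, 0, 0]}, {"fingers": 1, "xyz": [-19, -14, -16], "angular": [0, 0, 0]}, {"fingers": 1, "xyz": [-23, -16, -16], "angular": [0, 0, 0]}, {"fingers": 1, "xyz": [-25, -16, -16], "angular": [0, 0, 0]}, {"fingers": 1, "xyz": [-25, -16, -16], "angular": [0, 0, 0]}]}}

```text
clock: 16.88
position: [0.4741, -0.2073, 0.2857]
ee_rot: [2.168, 2.273, 0.001]
force: [1.0, 0.6, -0.0]
width: 0.002
```

```bash
python3 - <<'E'
from h import *
s,p,r=pose();print(s['clock'],p,s['force'],s['width'])
a=imaging.get_image('top')[140:275,215:435];b=imaging.get_image('scene')[120:270,110:330]
v=np.vstack([cv2.resize(a,(489,300),interpolation=cv2.INTER_CUBIC),cv2.resize(b,(489,300),interpolation=cv2.INTER_CUBIC)])
cv2.imwrite('pics/fin.png',v[:,:,::-1])
E
```

```text
16.875 [ 0.47414787 -0.20727686  0.285749  ] [ 1.00229966  0.59784855 -0.02684351] 0.00158744787675188
```

View pics/fin.png

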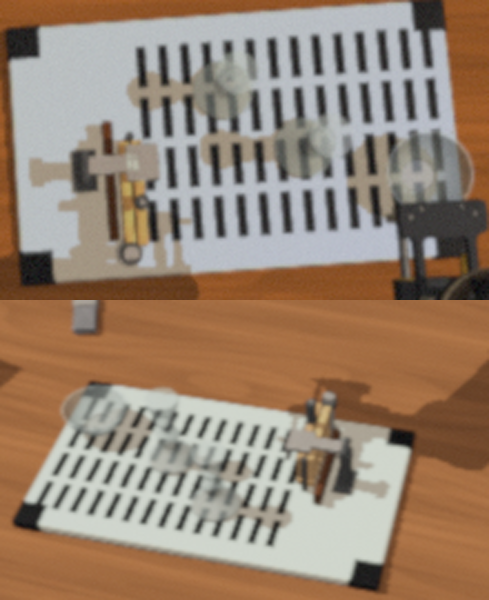

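The final views show the leaves stowed along the rail, the keeper level over them, the glass where it started, and the arm clear.

```bash
python3 -c "
from cell import job;print(job.sign_off())"
```

```text
the job is handed in; nothing more can be done
None
```

The display shelf is open and the job is handed in, at about 17 s on the robot's clock (limit 51 s).

1. **Fold:** I gripped the steel grip and folded the outer leaf about its pin, with the inner leaf still across the front (about 0.04 rad by my estimate). A wrist picture early in the swing showed the two leaves flat together.
2. **Swing home:** I swung both leaves to the stop along the side rail. The push force rose to 12 N with almost no further motion. The grip was then at deck (56, −13) mm, against the (55, −14) mm given for home.
3. **Keeper:** After letting go, I pushed the keeper over with closed fingers. The fingertips stopped at about z 112 mm, the height of its face when fully down, and pressing harder gave 27 N with no real movement.

**Last checks:** The top and scene pictures show the keeper level over the folded leaves. The two deck candlesticks and the bowl are where they started, to within about 2 mm for the candlesticks. Candlestick c was outside the final crops, but the arm never went near it. The gripper is empty and the arm is clear of everything.

**Disagreement:** Early on, the scene camera put the post and grip about 15 mm further out in x than the top camera. The wrist camera and the actual grasp agreed with the top camera, so I used that.

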